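Store a culture dish in the sealed sample box

ROBOT

A 6-joint arm with a two-finger parallel gripper is mounted at the origin on the work surface. World frame = base frame: x ahead of the robot, y to its left, z up, the work surface at z = 0. Lengths are in m, angles in degrees, forces in N, time in s.
With the tool pointing down it reaches from about 0.375 to 0.9 m from the base axis. Payload 3.1 kg.
Tool frame: the origin (TCP) lies on the centre line of the jaws, within the pads' length; the fingertips stand 25 mm ahead of it and the grasp point (between the pads) lies 6 mm ahead of it; z points along the fingers, y is the line along which they close (so a half turn about z gives the same grasp; the last joint's range is limited). The gripper opens to 87 mm and grips with 3 to 60 N. Pads are 19 mm wide; open, the fingers measure 117 mm over their backs; the gripper's body (75 mm by 190 mm) begins 51 mm behind the grasp point.
Start: joints at [-79.441, 30.224, 82.088, -0, 67.689, -10.227], TCP at [0.222, -0.584, 0.248] pointing down, gripper open.
Joint ranges: [-176.69, 176.69], [-43.24, 126.21], [12.49, 139.97], [-82, 262], [0, 151.66], [-163.58, 163.58]. Speed limits (degrees/s): [159.86, 159.86, 180, 180, 180, 180].

INTERFACE

Orientations are given as a 3x3 rotation matrix whose columns are the frame's x, y, z axes.
In Python, from rig import bot, cams, models gives the robot as it stands. The module is installed in compiled form; this text tells all that it offers.
- The arm moves only by the shell command python3 -m handwheel 'ROWS' [OPENING]. ROWS is JSON, a list of rows, each a list of 6 numbers: the shift along the world's x, y, z each as a share of 1 m, from -1 to 1, then the turn, a rotation vector about the world's x, y, z each as a share of 2 rad, from -1 to 1. In form: [[dx, dy, dz, wx, wy, wz], ...]. A call has exactly 8 rows; each row is the pose to reach, as a shift and turn from the pose commanded when the call began; what a row does not reach only later rows make up. A row lasts 1/12 s, in which the tool goes at most 41.7 mm and 7.16 degrees, less where a joint would pass 70% of its speed; a pose out of reach is approached as far as the arm can. A call with a number of a shift or a turn outside -1 to 1 is refused whole. A call with a gripper value outside its range is refused whole. OPENING is the opening, from -1 (shut) to 1 (fully open), so that 0 is half open, set as the call begins (- or left out, the last holds). The fingers move at their own pace and stop on an object; the grip force is fixed at half the most. Time passes only in rows, so rows that repeat a pose let the fingers close, or fill a call up. It gives the time, the measured TCP pose, the force, the opening and the grip force at its end, in the units of the state.
- bot.read_state(): the state, without advancing time (a new reading comes with each control period).
- cams.capture(name): name is "side" or "top"; returns (picture, depth): 420x560x3 uint8, blue, green, red; 420x560 float32, m along the optical axis (not along the pixel's ray), 0 where there is no reading.
- cams.calibration(name): a dict with "mtx" (3x3 intrinsics, pixels), "dist_coeffs" ([k1, k2, p1, p2, k3] as OpenCV has them; the pictures are not rectified), "R" (3x3) and "t" (3): a world point X has camera coordinates R X + t. Camera axes: x right, y down, z forward; pixel columns grow to the right and rows downward; lengths in m; the calibration is good to about 2 mm. A picture is of the moment at which its call begins. calibration takes no time and is no camera call.
- bot.hand_in(): hands the job in; it is judged then, once.
Trained networks look in the newest picture that a camera, given by its name, has taken for a name from the list of things; names that differ only in an ending like _2 or _b are one class to them, and where a whole thing is asked for, a point or a joint stands for the part that bears it (a point fixed in the world has none). Each returns a list of dicts, best first, with "conf" (0 to 1); they miss things now and then, are a little off and sometimes report something else, mostly with a low value. They report only what shows in the picture. A call takes as long as a camera call. They do not tell look-alikes from the thing itself.
- models.spot_in(query, camera): "position" ([column, row] in pixels, amid what is visible of it).
- models.tip_of(query, camera): "position" ([column, row] in pixels: a listed point, or the origin of a listed thing).
The state is a dict: "time_s": time; "joint_positions": joint angles; "qvel": joint speeds; "tau": joint torques, N m; "position": TCP position; "tcp_rot": TCP orientation; "force": force on the tool from outside, world axes, zero at the start; "moment": the same for the moment, N m; "opening": opening from 0.0 (shut) to 1.0 (fully open); "grasp_force": force on a finger pad.
Only numpy, scipy, OpenCV 4.12 (cv2) and the standard library are available. Lean on these libraries where they do the work, as an engineer would, in place of code of your own. Each camera call takes 0.05 s, during which the arm holds its last target. There are 200 camera calls.

TASK

Put the small deep culture dish into the round nest of pegs in the open sample box, then close the box: swing the lid down and press it against its rubber seal until the front clip snaps in and the lid stays shut by itself. Press firmly but do not force or slam the lid, and leave the other things on the bench alone.

Things in the scene. Friction and masses are not known exactly. Their poses are not given: they have to be found in the camera images.
- dish_centre (a point): Centre of the task's dish, half-way up: a loose round glass culture dish with its cover on, 60 mm in diameter and 24 mm high (the only small deep dish: the other dishes are 90 mm across and shallow), 40 to 90 g, standing upright on the bench. Its z axis points up.
- samplebox: White plastic sample box, screwed to the bench: 170 mm (its x) by 190 mm (its y) by 50 mm high, walls 5 mm, open at the top. Origin at the centre of its underside; z up; its x axis points from the front (clip side) to the back (hinge side).
- nest (a point): Where the dish belongs: centre of a ring of eight pegs (8 mm thick, 10 mm high) inside the box, at floor level, 7 mm above the bench, 20 mm in front of the box's centre. 66 mm free within the ring; towards +y and -y it has gaps 40 mm wide for fingers. The box's inner walls, 50 mm high, are 60 mm in front, 100 mm behind, 90 mm to each side; the rubber seal stands up to 15 mm above the front one.
- lid_hinge (a point): Middle of the lid's hinge line, along the box's y axis, 88 mm behind the box's centre, 55 mm above the bench. The lid is a plate 190 mm wide and 8 mm thick whose mid-plane passes through the hinge line and reaches 188 mm from it. The hinge is stiff: the lid stays at any angle and takes about 4 N at its front edge to swing.
- lid (a joint): Opening angle of the lid, rad: 0 is level, 1.57 upright; it starts at 1.5 to 1.72, stops at 1.8. It meets the seal at about 0.083; pressed down and let go unlatched, it springs back to about 0.08. Latched, it stays below 0.06 by itself, where exactly (0.00 to 0.055) differs from box to box.
- press_pad (a point): Centre of the upper face of a grey raised pad (26 by 60 mm, 3 mm high) near the lid's front edge, 168 mm from the hinge line and 7 mm outside the lid's mid-plane; its z axis is the lid's outward normal. Press here to close. From meeting the seal the push needed grows to 9 to 20 N over 2 to 12 mm, then the clip snaps in. More than 27 N on the lid at any time breaks the clip.
- jar: Bystander: small amber glass jar, 48 mm in diameter, 75 mm high, near the dish. Origin at the centre of its underside.
- beaker: Bystander: small glass beaker, 60 mm in diameter, 70 mm high, near the dish. Origin at the centre of its underside.
- flatdish: Bystander: shallow covered dish, 90 mm in diameter, 16 mm high. Origin at the centre of its underside.
- dishstack: Bystander: stack of four shallow dishes, 90 mm in diameter, 64 mm high. Origin at the centre of its underside.
- amberbottle: Bystander: amber glass bottle, 68 mm in diameter, 150 mm high. Origin at the centre of its underside.
- marker: Bystander: black marker pen lying on the bench, 14 mm thick, 130 mm long.
- clip: Grey spring clip hanging from the middle of the lid's front edge, 44 mm wide; origin on its pivot. It rides over a steel catch plate on the box's front and snaps under it by itself; about 1 mm further down the lid meets a hard stop. The height of catch plate and stop was set by hand, differs by 8 mm from box to box and is not measured: watch the force.
Things that resemble listed ones, but are neither listed nor needed, are in the scene too. What is shaped like the part that bears dish_centre but green or pink is not meant.

How it is judged (in metres and radians):
On the way, in this order (a step that is already met when the one before it is completed fails the run):
1. the dish sits in the nest while the lid is still open (horizontal distance between dish_centre and nest below 0.006 m and z of dish_centre in the frame of nest below 0.016 m and value of joint lid above 0.5 rad and angle between each of dish_centre, dish_centre's own z axis and vertical below 0.1 rad), for 0.2 s.
2. the lid is brought down past where it first meets the seal (value of joint lid below 0.09 rad).
At the end, for the whole second after the job is handed in: The dish stands upright (within 0.1 rad) and at rest inside the ring of pegs, its centre within 6 mm of the nest's centre and no more than 16 mm above its floor, and the lid is held shut by its clip alone: opening angle under 0.065 rad, at rest (value of joint lid below 0.065 rad and velocity of joint lid between -0.05 and 0.05 rad/s and horizontal distance between dish_centre and nest below 0.006 m and z of dish_centre in the frame of nest below 0.016 m and angle between dish_centre's own z axis and vertical below 0.1 rad and linear speed of dish below 0.02 m/s); the robot touches nothing.
It fails at once if the robot presses on the lid or its clip with more than 27 N (contact force between any of the arm, the fingers and lid above 27 N).
It fails at once if a bystander is moved by more than 25 mm (distance of any of jar, beaker, flatdish, dishstack, amberbottle, marker from where it was at the start of the episode above 0.025 m).
It also fails if it takes over 61 s, if anything falls off the work surface, if the arm or the gripper's body presses on something with over 40 N, if the wrist force passes 120 N, or if a joint passes its speed limit or range.

## Working session

There is one attempt and no reset: what is moved stays moved. The work goes in short steps, Python scripts to look and compute and a shell command to move; the robot and the scene stay as the last step left them, time stands still between calls to the robot, and variables do not carry over. Pictures are saved under pics/ and viewed, at most 13 in all, crops included, and the job is handed in when it is done.

```bash
mkdir -p pics
cat > h.py <<'E'
import numpy as np, cv2
from rig import bot,cams,models
def cal(n):
    c=cams.calibration(n); return [np.array(c[k],float) for k in("mtx","dist_coeffs","R","t")]
def ray(n,p):
    K,d,R,t=cal(n); u=cv2.undistortPoints(np.array([[p]],float),K,d)[0,0]
    return -R.T@t, R.T@np.array([u[0],u[1],1.])   # X=c+depth*dir
def atz(n,p,z):
    c,v=ray(n,p); return c+v*(z-c[2])/v[2]
def atd(n,p,D):
    c,v=ray(n,p); d=D[int(round(p[1])),int(round(p[0]))]; return c+v*d
def tri(p,q,a="side",b="top"):
    c1,v1=ray(a,p);c2,v2=ray(b,q)
    s=np.linalg.lstsq(np.c_[v1,-v2],c2-c1,rcond=None)[0]
    x,y=c1+s[0]*v1,c2+s[1]*v2; return (x+y)/2,np.linalg.norm(x-y)
def proj(n,X):
    K,d,R,t=cal(n); return cv2.projectPoints(np.atleast_2d(X).astype(float),cv2.Rodrigues(R)[0],t,K,d)[0][:,0]
E
python3 - <<'E'
from h import *
np.set_printoptions(precision=4,suppress=True)
s=bot.read_state();print(s)
for n in("side","top"):
    p,d=cams.capture(n);cv2.imwrite(f"pics/{n}0.png",p);np.save(f"{n}0.npy",d)
    K,_,R,t=cal(n);print(n,K[0,0],-R.T@t,R[2])
    for q in("dish_centre","nest","samplebox","lid_hinge","press_pad","clip","jar","beaker"):
        for r in models.tip_of(q,n)[:3]:
            print(q,np.round(r["position"],1),round(r["conf"],2),atd(n,r["position"],d))
E
```

```text
{'time_s': 0.0, 'joint_positions': array([-79.4411,  30.2784,  82.1577,   0.0009,  67.6892, -10.2265]), 'qvel': array([ 0.0565, -0.0487,  0.0512,  0.0038, -0.0203, -0.0289]), 'tau': array([  0.0005, -44.0045, -17.6594,   0.0632,   0.0583,  -0.0002]), 'position': array([ 0.2217, -0.5836,  0.2466]), 'tcp_rot': array([[ 0.9349,  0.3549, -0.0004],
       [ 0.3549, -0.9349,  0.0022],
       [ 0.0004, -0.0021, -1.    ]]), 'force': array([-0.234 , -0.1282, -0.0338]), 'moment': array([ 0.0192,  0.0089, -0.0143]), 'grasp_force': 0.0, 'opening': 1.000539877531741}
side 514.4110314628234 [-0.1104  0.7208  0.7971] [ 0.5192 -0.5829 -0.625 ]
dish_centre [342.3 218.8] 0.96 [ 0.434  -0.0967  0.02  ]
dish_centre [313.8 203.8] 0.82 [ 0.5218 -0.0939  0.0211]
nest [249.5 255.3] 0.81 [0.5169 0.1365 0.0038]
samplebox [243.5 253.4] 0.83 [0.5287 0.1438 0.007 ]
lid_hinge [209.8 218.7] 0.88 [0.6213 0.1577 0.0643]
press_pad [205.3 156.6] 0.97 [0.6151 0.1588 0.2322]
clip [206.8 153.1] 0.86 [0.607  0.1604 0.2448]
beaker [343.4 157.7] 0.87 [-0.1104  0.7208  0.7971]
top 403.51124323454184 [0.449  0.0247 0.9726] [ 0.0507  0.0029 -0.9987]
dish_centre [334.8 231.2] 0.69 [ 0.4317 -0.0921  0.023 ]
dish_centre [332.5 190.7] 0.6 [ 0.5272 -0.0879  0.0226]
dish_centre [379.  204.9] 0.58 [ 0.4928 -0.1968  0.0248]
samplebox [234.9 186.4] 0.81 [0.5401 0.1443 0.0102]
lid_hinge [232.8 146. ] 0.61 [0.624  0.1403 0.0807]
lid_hinge [218.3 129.4] 0.56 [0.6219 0.1451 0.248 ]
press_pad [220.2 130.2] 0.95 [0.6201 0.1414 0.2493]
press_pad [379.5 205.6] 0.54 [ 0.4912 -0.198   0.0248]
press_pad [366.5 261.9] 0.48 [ 0.3585 -0.1676  0.0129]
clip [214.5 132.5] 0.67 [0.6167 0.1523 0.2462]
clip [359.4 123.5] 0.42 [ 0.6885 -0.1549  0.0194]
jar [438.4 225.7] 0.76 [ 0.4431 -0.3268  0.0501]
jar [366.6 257.9] 0.67 [ 0.3681 -0.1675  0.0152]
beaker [435.3 149.8] 0.94 [ 0.6271 -0.3419  0.0033]
```

View pics/side0.png

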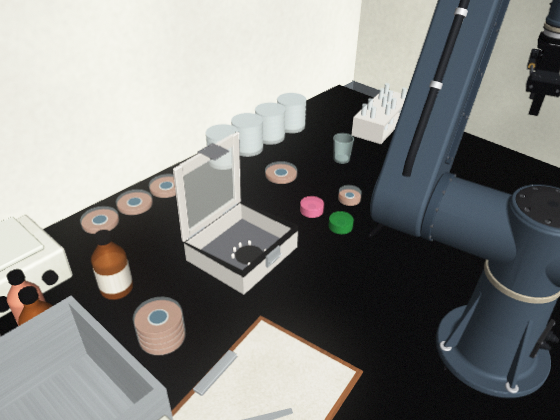

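View pics/top0.png

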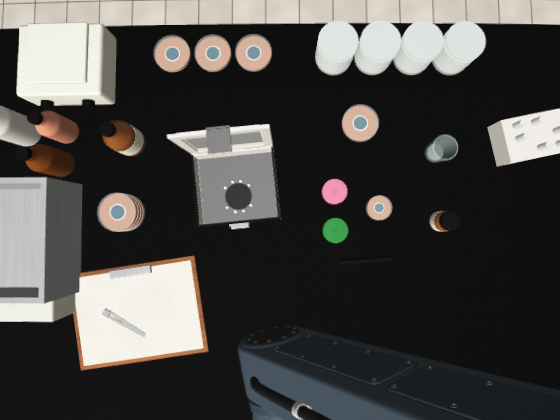

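Side view: the real dish (tan with a blue disc) is at about (350,195), with pink at (312,207) and green at (341,222) as look-alikes. Top view: the dish is at (379,207), the jar at (445,221), the beaker at (441,149) and the marker at (366,261). The nest ring is at (238,196) in the top view and (249,255) in the side view.

```bash
cat > m.py <<'E'
from h import *
np.set_printoptions(precision=4,suppress=True)
def cloud(n,D):
    K,d,R,t=cal(n);h,w=D.shape;g=np.indices((h,w))[::-1].reshape(2,-1).T.astype(float)
    u=cv2.undistortPoints(g[:,None],K,d)[:,0]
    return ((np.c_[u,np.ones(len(u))]*D.reshape(-1,1)-t)@R).reshape(h,w,3)
if __name__=="__main__":
    cen={}
    for n in("top","side"):
        im=cv2.imread(f"pics/{n}0.png");D=np.load(f"{n}0.npy");P=cloud(n,D)
        m=(abs(P[...,2]-.024)<.006)&(np.hypot(P[...,0]-.4925,P[...,1]+.197)<.045)
        Q=P[m];c,r=cv2.minEnclosingCircle(Q[:,:2].astype(np.float32));print(n,"dish",m.sum(),c,r,np.median(Q[:,2]),Q[:,:2].mean(0))
        # pegs
        c0=np.array([238,196] if n=="top" else [249,255])
        hw=22
        cr=im[c0[1]-hw:c0[1]+hw,c0[0]-hw:c0[0]+hw].min(2)
        k,l,st,ce=cv2.connectedComponentsWithStats((cr>165).astype(np.uint8))
        for i in range(1,k):
            if 1<st[i,4]<40:
                p=ce[i]+c0-hw;print(" peg",p,st[i,4],atz(n,p,.016))
        cv2.imwrite(f"pics/n_{n}.png",cv2.resize(im[c0[1]-55:c0[1]+45,c0[0]-60:c0[0]+60],None,fx=5,fy=5,interpolation=2))
        # rims
        rim=(P[...,2]>.043)&(P[...,2]<.075)&(abs(P[...,0]-.54)<.13)&(abs(P[...,1]-.14)<.13)
        q=P[rim];print(" rim",rim.sum(),cv2.minAreaRect(q[:,:2].astype(np.float32)),q[:,:2].min(0),q[:,:2].max(0))
        lid=(P[...,2]>.09)&(P[...,2]<.26)&(abs(P[...,0]-.62)<.06)&(abs(P[...,1]-.15)<.12)
        q=P[lid];c=q.mean(0);nn=np.linalg.svd(q-c,full_matrices=False)[2][2];print(" lid plane",c,nn,q.min(0),q.max(0))
E
python3 m.py; python3 -c "
import cv2,numpy as np
cv2.imwrite('pics/n.png',cv2.resize(np.vstack([cv2.imread('pics/n_top.png'),cv2.imread('pics/n_side.png')]),(480,800))[:600] if 0 else cv2.resize(np.hstack([cv2.imread('pics/n_top.png'),cv2.imread('pics/n_side.png')]),(800,333)))"
```

```text
top dish 513 (0.4875468909740448, -0.19827678799629211) 0.03039994277060032 0.024808358649776124 [ 0.4877 -0.1975]
 peg [232.     181.7143] 7 [0.5508 0.1505 0.016 ]
 peg [240. 181.] 9 [0.5523 0.1314 0.016 ]
 peg [248.125 184.875] 8 [0.5429 0.112  0.016 ]
 peg [224.8889 187.3333] 9 [0.5374 0.1674 0.016 ]
 peg [250.3333 204.8889] 9 [0.4952 0.1068 0.016 ]
 peg [226.5 207. ] 8 [0.4905 0.1635 0.016 ]
 peg [234.7 211.2] 10 [0.4804 0.144  0.016 ]
 peg [243.  210.5] 6 [0.482  0.1243 0.016 ]
 rim 991 ((0.53401780128479, 0.13929209113121033), (0.18552932143211365, 0.19071458280086517), 5.658843994140625) [0.443  0.0381] [0.6357 0.2413]
 lid plane [0.6158 0.1441 0.2083] [-0.9906 -0.0959 -0.0971] [0.5788 0.053  0.0904] [0.6332 0.2408 0.2512]
side dish 272 (0.4845026731491089, -0.19520923495292664) 0.03416366130113602 0.02227023717752967 [ 0.4852 -0.1941]
 peg [248.9286 242.1429] 14 [0.5398 0.1154 0.016 ]
 peg [239.8462 244.    ] 13 [0.5502 0.1342 0.016 ]
 peg [234.0714 248.8571] 14 [0.5477 0.1545 0.016 ]
 peg [264.5 249.5] 4 [0.4965 0.1088 0.016 ]
 peg [232.5294 255.3529] 17 [0.5344 0.1716 0.016 ]
 peg [269.     254.7143] 7 [0.4771 0.1142 0.016 ]
 peg [248.5 263. ] 4 [0.4912 0.1643 0.016 ]
 rim 2071 ((0.536506712436676, 0.1398266851902008), (0.18421301245689392, 0.19497069716453552), 5.275562763214111) [0.4423 0.0354] [0.632  0.2446]
 lid plane [0.6181 0.1564 0.1743] [-0.9938 -0.0913 -0.0642] [0.5771 0.0531 0.09  ] [0.6331 0.2451 0.2486]
```

View pics/n.png

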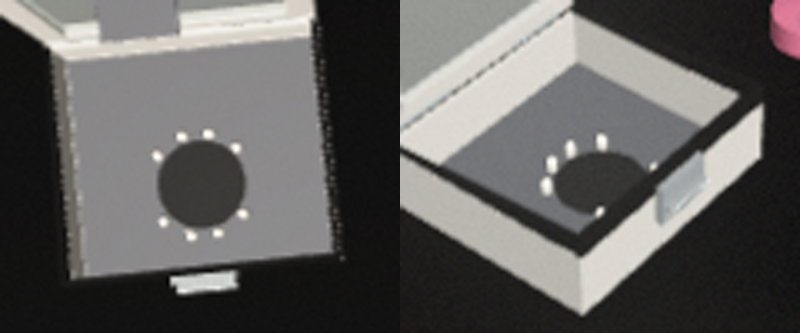

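The zoomed crops show eight pegs around a dark disc; the top view centres on (238,196). The two cameras differ by the same amount (about 3 mm) for dish and nest, so I average them: dish ≈ (0.486,-0.196), nest ≈ (0.515,0.139), box yaw ≈ 5.5°. I approach with a finger yaw of about 30° to stay clear of the jar.

```bash
python3 -m handwheel '[[0.02,0.03,0,0,0,0.01],[0.045,0.065,0,0,0,0.02],[0.07,0.1,0,0,0,0.03],[0.09,0.135,0,0,0,0.04],[0.115,0.17,0,0,0,0.05],[0.135,0.2,0,0,0,0.06],[0.16,0.23,0,0,0,0.07],[0.18,0.26,0,0,0,0.08]]' 1
python3 -m handwheel '[[0.02,0.03,-0.01,0,0,0],[0.04,0.06,-0.03,0,0,0],[0.06,0.09,-0.05,0,0,0],[0.075,0.115,-0.08,0,0,0],[0.085,0.128,-0.11,0,0,0],[0.085,0.128,-0.14,0,0,0],[0.085,0.128,-0.14,0,0,0],[0.085,0.128,-0.14,0,0,0]]'
python3 - <<'E'
from m import *
s=bot.read_state();print(s['position'],s['tcp_rot'])
for n in("top","side"):
    p,D=cams.capture(n);cv2.imwrite(f"pics/{n}1.png",p);np.save(f"{n}1.npy",D)
    print(n,proj(n,[.4865,-.196,.024]),proj(n,s['position']+s['tcp_rot'][:,2]*.025))
a=cv2.imread("pics/top1.png")[150:270,300:460];b=cv2.imread("pics/side1.png")[130:250,270:430]
cv2.imwrite("pics/v1.png",cv2.resize(np.hstack([a,b]),(800,300),interpolation=2))
E
```

```text
time_s: 1.57
position: [0.4032, -0.3228, 0.2479]
tcp_rot: [[0.866, 0.5, 0.001], [0.5, -0.866, -0.001], [0.001, 0.001, -1.0]]
force: [0.8, -0.8, -0.4]
opening: 1.004
grasp_force: 0.0
time_s: 2.23
position: [0.4861, -0.1956, 0.1066]
tcp_rot: [[0.866, 0.5, -0.003], [0.5, -0.866, 0.002], [-0.002, -0.003, -1.0]]
force: [0.4, -0.3, 0.5]
opening: 1.001
grasp_force: 0.0
[ 0.4861 -0.1956  0.1066] [[ 0.8661  0.4998 -0.0032]
 [ 0.4998 -0.8661  0.002 ]
 [-0.0017 -0.0033 -1.    ]]
top [[378.6333 207.6058]] [[384.4546 206.7439]]
side [[349.7598 191.3886]] [[351.9641 172.9035]]
```

View pics/v1.png

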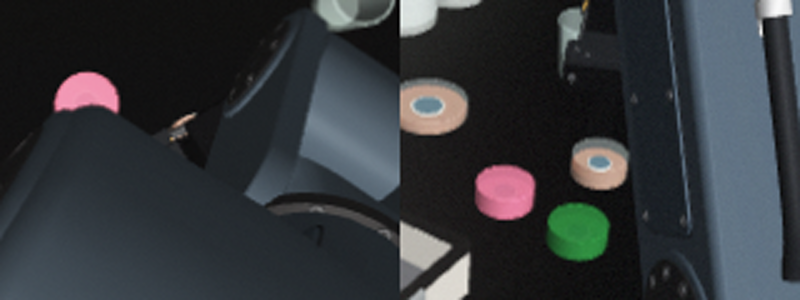

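The top crop shows the arm covering the dish. In the side crop the dish stands at pixel (350,196), but the gripper is not where I'd expect it, so I check the projection on the full picture.

Run:
```python
from m import *
s=bot.read_state();p=s['position'];R=s['tcp_rot']
pts=[p+R@np.array(v) for v in [(0,0,.025),(0,.05,.025),(0,-.05,.025),(0,.05,-.04),(0,-.05,-.04),(0,0,-.1)]]
print(proj("side",pts)); print(s['position'],s['time_s'])
im,D=cams.capture("side");
for q in proj("side",pts): cv2.drawMarker(im,tuple(int(round(x)) for x in q),(0,255,255),0,5)
cv2.imwrite("pics/v2.png",cv2.resize(im[60:260,240:440],(600,600),interpolation=2))
```

```text
[[351.9871 171.5808]
 [354.2788 161.1452]
 [349.5539 182.6548]
 [356.8799 139.1771]
 [352.1678 160.0109]
 [357.1539 127.3721]]
[ 0.4876 -0.1974  0.1089] 2.3333
```

View pics/v2.png

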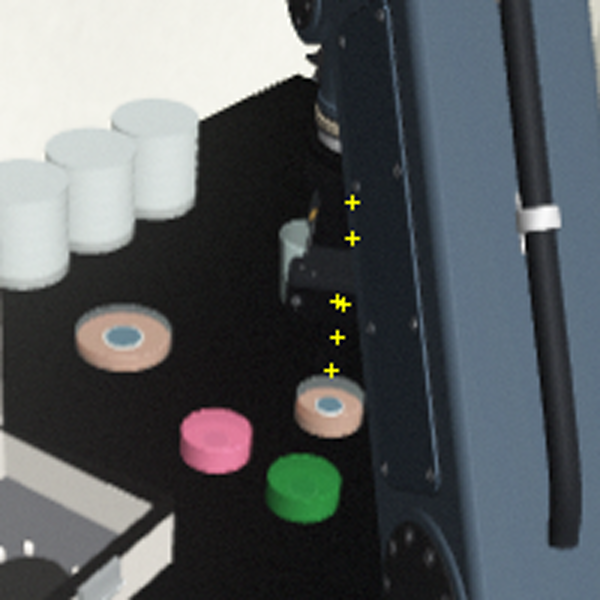

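The black fingers blend into the bench, but the predicted finger positions line up over the dish (dish top at about (350,192)). Now I lower and grip.

```bash
python3 -m handwheel '[[0,0,-0.015,0,0,0],[0,0,-0.03,0,0,0],[0,0,-0.045,0,0,0],[0,0,-0.055,0,0,0],[0,0,-0.065,0,0,0],[0,0,-0.072,0,0,0],[0,0,-0.077,0,0,0],[0,0,-0.077,0,0,0]]'
python3 -m handwheel '[[0,0,0,0,0,0],[0,0,0,0,0,0],[0,0,0,0,0,0],[0,0,0,0,0,0],[0,0,0,0,0,0],[0,0,0,0,0,0],[0,0,0,0,0,0],[0,0,0,0,0,0]]' -1
python3 -m handwheel '[[0,0,0,0,0,0],[0,0,0,0,0,0],[0,0,0,0,0,0],[0,0,0,0,0,0],[0,0,0,0,0,0],[0,0,0,0,0,0],[0,0,0,0,0,0],[0,0,0,0,0,0]]'
```

```text
time_s: 3.05
position: [0.4866, -0.1963, 0.03]
tcp_rot: [[0.867, 0.499, -0.001], [0.499, -0.867, 0.0], [-0.0, -0.001, -1.0]]
force: [0.1, 0.6, -0.8]
opening: 0.999
grasp_force: 0.0
time_s: 3.72
position: [0.4872, -0.1965, 0.0309]
tcp_rot: [[0.866, 0.499, 0.001], [0.499, -0.866, -0.001], [0.0, 0.001, -1.0]]
force: [0.4, 0.1, 2.2]
opening: 0.681
grasp_force: 30.0
time_s: 4.38
position: [0.4871, -0.1965, 0.0309]
tcp_rot: [[0.866, 0.499, 0.001], [0.499, -0.866, -0.0], [0.0, 0.001, -1.0]]
force: [0.3, 0.2, 5.0]
opening: 0.683
grasp_force: 30.0
```

```bash
python3 -m handwheel '[[0,0,0.01,0,0,0],[0,0,0.03,0,0,0],[0,0,0.06,0,0,-0.03],[0,0.02,0.09,0,0,-0.08],[0,0.05,0.11,0,0,-0.13],[0,0.08,0.12,0,0,-0.18],[0.005,0.11,0.12,0,0,-0.214],[0.01,0.14,0.12,0,0,-0.214]]'
python3 -m handwheel '[[0,0.03,0,0,0,0],[0.005,0.06,0,0,0,0],[0.01,0.09,0,0,0,0],[0.015,0.12,0,0,0,0],[0.018,0.15,0,0,0,0],[0.018,0.175,0,0,0,0],[0.018,0.19,0,0,0,0],[0.018,0.1955,0,0,0,0]]'
python3 -m handwheel '[[0,0,-0.02,0,0,0],[0,0,-0.035,0,0,0],[0,0,-0.045,0,0,0],[0,0,-0.055,0,0,0],[0,0,-0.06,0,0,0],[0,0,-0.06,0,0,0],[0,0,-0.06,0,0,0],[0,0,-0.06,0,0,0]]'
python3 - <<'E'
from m import *
s=bot.read_state();p=s['position'];R=s['tcp_rot']
print(p,R)
o=[]
for n,c in(("top",(240,185)),("side",(250,245))):
    im,D=cams.capture(n);cv2.imwrite(f"pics/{n}2.png",im)
    np.save(f"{n}2.npy",D)
    o.append(cv2.resize(im[c[1]-75:c[1]+75,c[0]-50:c[0]+50] if 0 else im[c[1]-60:c[1]+60,c[0]-80:c[0]+80],(400,300),interpolation=2))
    print(n,proj(n,[p+R@[0,0,.028],[.515,.139,.007]]), [(np.round(r['position'],1),round(r['conf'],2)) for r in models.tip_of("dish_centre",n)[:4]])
cv2.imwrite("pics/v3.png",np.hstack(o))
E
```

```text
time_s: 5.05
position: [0.4964, -0.055, 0.1517]
tcp_rot: [[0.996, 0.091, 0.001], [0.091, -0.996, -0.0], [0.001, 0.0, -1.0]]
force: [0.6, 0.4, -1.0]
opening: 0.68
grasp_force: 30.0
time_s: 5.72
position: [0.5137, 0.1415, 0.1505]
tcp_rot: [[0.995, 0.098, -0.002], [0.098, -0.995, 0.0], [-0.002, -0.001, -1.0]]
force: [-0.4, -0.8, -0.8]
opening: 0.682
grasp_force: 30.0
time_s: 6.38
position: [0.5153, 0.139, 0.091]
tcp_rot: [[0.996, 0.094, 0.001], [0.094, -0.996, 0.0], [0.001, 0.0, -1.0]]
force: [-0.0, -0.0, -0.3]
opening: 0.681
grasp_force: 30.0
[0.5153 0.139  0.091 ] [[ 0.9955  0.0943  0.001 ]
 [ 0.0943 -0.9955  0.0001]
 [ 0.001   0.     -1.    ]]
top [[234.3029 195.0936]
 [237.2487 196.9097]] [(array([335.5, 195.2]), 0.96), (array([331.6, 229.4]), 0.89)]
side [[248.4279 236.2696]
 [249.2519 255.1968]] [(array([342.4, 220.5]), 0.93), (array([244. , 233.2]), 0.92), (array([311.3, 206.4]), 0.8)]
```

View pics/v3.png

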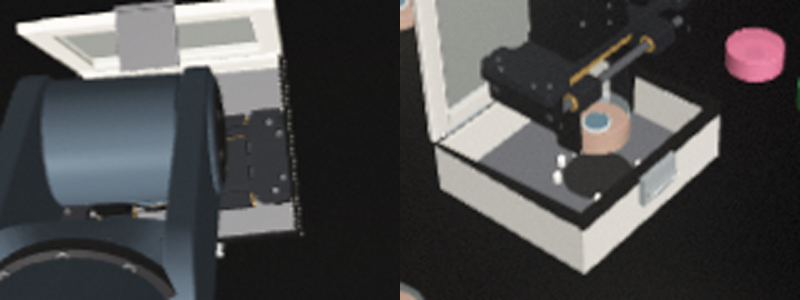

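Side crop: the dish hangs right above the ring at about (243,234), with the pegs just below it. The top view is blocked by the wrist. I lower slowly and watch the force.

```bash
python3 -m handwheel '[[0,0,-0.01,0,0,0],[0,0,-0.02,0,0,0],[0,0,-0.026,0,0,0],[0,0,-0.03,0,0,0],[0,0,-0.033,0,0,0],[0,0,-0.036,0,0,0],[0,0,-0.038,0,0,0],[0,0,-0.038,0,0,0]]'
python3 -m handwheel '[[0,0,-0.001,0,0,0],[0,0,-0.002,0,0,0],[0,0,-0.003,0,0,0],[0,0,-0.004,0,0,0],[0,0,-0.005,0,0,0],[0,0,-0.006,0,0,0],[0,0,-0.007,0,0,0],[0,0,-0.007,0,0,0]]'
python3 - <<'E'
from m import *
im,D=cams.capture("side");print(bot.read_state()['force'],bot.read_state()['moment'])
cv2.imwrite("pics/v4.png",cv2.resize(im[205:285,195:305],(660,480),interpolation=2))
E
```

```text
time_s: 7.25
position: [0.5147, 0.1392, 0.0521]
tcp_rot: [[0.996, 0.095, -0.001], [0.095, -0.996, -0.0], [-0.001, -0.0, -1.0]]
force: [0.0, 0.0, -0.5]
opening: 0.681
grasp_force: 30.0
time_s: 7.92
position: [0.5151, 0.1391, 0.0454]
tcp_rot: [[0.996, 0.095, 0.001], [0.095, -0.996, -0.0], [0.001, 0.0, -1.0]]
force: [0.3, -0.1, 0.1]
opening: 0.68
grasp_force: 30.0
[ 1.1446  0.2236 -0.664 ] [-0.027  -0.096  -0.0333]
```

View pics/v4.png

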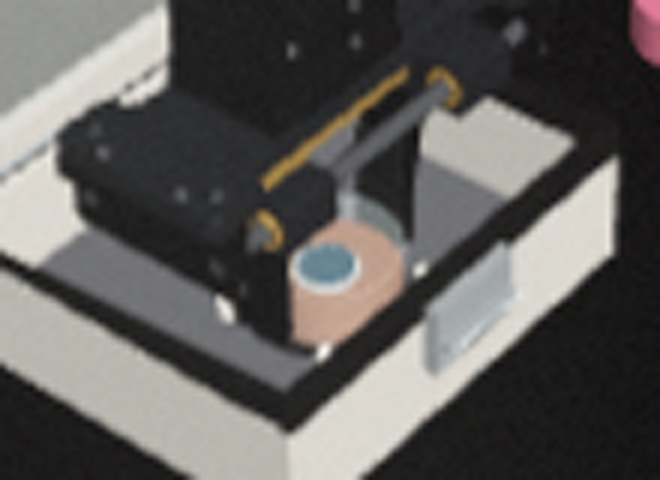

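The dish is between the pegs (front pegs at about (249,263) and (265,250)) with no contact force, so I lower the rest and release.

```bash
python3 -m handwheel '[[0,0,-0.001,0,0,0],[0,0,-0.002,0,0,0],[0,0,-0.003,0,0,0],[0,0,-0.004,0,0,0],[0,0,-0.005,0,0,0],[0,0,-0.006,0,0,0],[0,0,-0.006,0,0,0],[0,0,-0.006,0,0,0]]'
python3 -m handwheel '[[0,0,0,0,0,0],[0,0,0,0,0,0],[0,0,0,0,0,0],[0,0,0,0,0,0],[0,0,0,0,0,0],[0,0,0,0,0,0],[0,0,0,0,0,0],[0,0,0,0,0,0]]' 0.75
python3 -m handwheel '[[0,0,0.01,0,0,0],[0,0,0.025,0,0,0],[0,0,0.045,0,0,0],[0,0,0.075,0,0,0],[0,0,0.11,0,0,0],[0,0,0.15,0,0,0],[0,0,0.19,0,0,0],[0,0,0.23,0,0,0]]'
python3 -m handwheel '[[-0.02,-0.02,0.02,0,0,0],[-0.03,-0.05,0.04,0,0,0],[-0.03,-0.08,0.05,0,0,0],[-0.03,-0.11,0.06,0,0,0],[-0.03,-0.14,0.06,0,0,0],[-0.03,-0.17,0.06,0,0,0],[-0.03,-0.2,0.06,0,0,0],[-0.03,-0.2,0.06,0,0,0]]' -1
python3 - <<'E'
from m import *
o=[]
for n,c in(("top",(240,170)),("side",(245,220))):
    im,D=cams.capture(n);cv2.imwrite(f"pics/{n}3.png",im);np.save(f"{n}3.npy",D)
    o.append(cv2.resize(im[c[1]-75:c[1]+75,c[0]-100:c[0]+100],(400,300),interpolation=2))
    P=cloud(n,D);m=(abs(P[...,2]-.031)<.006)&(np.hypot(P[...,0]-.515,P[...,1]-.139)<.045)
    Q=P[m];print(n,m.sum(),cv2.minEnclosingCircle(Q[:,:2].astype(np.float32)),Q.mean(0))
cv2.imwrite("pics/v5.png",np.hstack(o))
E
```

```text
time_s: 8.63
position: [0.5156, 0.139, 0.0395]
tcp_rot: [[0.996, 0.095, 0.002], [0.095, -0.996, -0.0], [0.002, 0.0, -1.0]]
force: [3.3, -2.2, -1.1]
opening: 0.682
grasp_force: 30.0
time_s: 9.3
position: [0.5147, 0.1393, 0.0395]
tcp_rot: [[0.996, 0.095, -0.0], [0.095, -0.996, 0.0], [-0.0, -0.0, -1.0]]
force: [-0.6, 0.0, -0.4]
opening: 0.875
grasp_force: 0.0
time_s: 9.97
position: [0.514, 0.1392, 0.2722]
tcp_rot: [[0.996, 0.095, 0.0], [0.095, -0.996, 0.0], [0.0, -0.0, -1.0]]
force: [0.4, 0.3, -0.4]
opening: 0.875
grasp_force: 0.0
time_s: 10.63
position: [0.485, -0.0654, 0.3305]
tcp_rot: [[0.996, 0.09, 0.002], [0.09, -0.996, -0.003], [0.001, 0.004, -1.0]]
force: [0.2, 0.8, -0.2]
opening: 0.35
grasp_force: 0.0
top 510 ((0.5157070159912109, 0.13951106369495392), 0.030140260234475136) [0.5154 0.1393 0.0315]
side 405 ((0.5131637454032898, 0.13987505435943604), 0.03162287920713425) [0.5127 0.1423 0.0297]
```

View pics/v5.png

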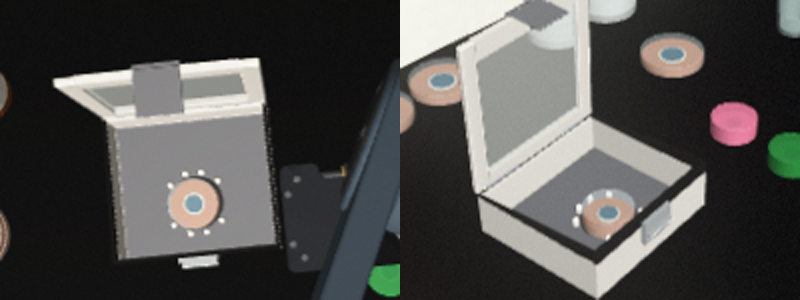

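Both crops show the dish upright inside the ring (top view px (237,197)), about 1 mm from the peg centre with its top at z ≈ 0.031. Next I go over and behind the lid with the fingers shut, while a script works out the arc.

```bash
python3 -m handwheel '[[0.02,0.027,0.01,0,0,0],[0.045,0.055,0.01,0,0,0],[0.07,0.085,0.01,0,0,0],[0.09,0.11,0.01,0,0,0],[0.115,0.14,0.01,0,0,0],[0.14,0.17,0.01,0,0,0],[0.16,0.195,0.01,0,0,0],[0.18,0.214,0.01,0,0,0]]'
python3 -m handwheel '[[0,0,0,0,0,0],[0,0,-0.02,0,0,0],[0,0,-0.04,0,0,0],[0,0,-0.06,0,0,0],[0,0,-0.075,0,0,0],[0,0,-0.09,0,0,0],[0,0,-0.095,0,0,0],[0,0,-0.095,0,0,0]]'
python3 - <<'E'
from m import *
p=bot.read_state()['position'];print(p)
b=np.array([.9954,.0958]);H=np.array([.623,.1488])
for d in(88,86,83,80,75,70,65,60,55,50,45,40,35,30,25,20,15,12,10,8,7,6,5,4,3):
    f=np.radians(d);r,h,a=.168,.007,.0095
    s=r*np.cos(f)-h*np.sin(f)-a;z=.055+r*np.sin(f)+h*np.cos(f)+.025
    print(d,np.r_[H-s*b,z])
P=cloud("top",np.load("top3.npy"))
# lid angle from side/top clouds: fit line x' vs z on the inner face
for n in("top","side"):
    P=cloud(n,np.load(n+"3.npy"));q=P[(P[...,2]>.1)&(P[...,2]<.23)&(abs(P[...,0]-.62)<.05)&(abs(P[...,1]-.15)<.09)]
    xb=(q[:,:2]-H)@b;k=np.polyfit(q[:,2]-.055,xb,1);print(n,len(q),k,np.pi/2+np.arctan(k[0]))
E
```

```text
time_s: 11.4
position: [0.6644, 0.1579, 0.3395]
tcp_rot: [[0.995, 0.099, -0.001], [0.099, -0.995, 0.001], [-0.001, -0.001, -1.0]]
force: [0.1, -0.5, -0.0]
opening: 0.004
grasp_force: 0.0
time_s: 12.07
position: [0.6629, 0.1538, 0.243]
tcp_rot: [[0.995, 0.096, -0.005], [0.096, -0.995, -0.0], [-0.005, -0.0, -1.0]]
force: [0.4, 0.3, -0.0]
opening: 0.009
grasp_force: 0.0
[0.6629 0.1538 0.243 ]
88 [0.6336 0.1498 0.2481]
86 [0.6277 0.1493 0.2481]
83 [0.619  0.1484 0.2476]
80 [0.6103 0.1476 0.2467]
75 [0.5959 0.1462 0.2441]
70 [0.5818 0.1448 0.2403]
65 [0.5681 0.1435 0.2352]
60 [0.5549 0.1422 0.229 ]
55 [0.5422 0.141  0.2216]
50 [0.5303 0.1399 0.2132]
45 [0.5191 0.1388 0.2037]
40 [0.5088 0.1378 0.1934]
35 [0.4995 0.1369 0.1821]
30 [0.4911 0.1361 0.1701]
25 [0.4838 0.1354 0.1573]
20 [0.4777 0.1348 0.144 ]
15 [0.4727 0.1343 0.1302]
12 [0.4703 0.1341 0.1218]
10 [0.469  0.134  0.1161]
8 [0.4678 0.1339 0.1103]
7 [0.4673 0.1338 0.1074]
6 [0.4669 0.1338 0.1045]
5 [0.4665 0.1337 0.1016]
4 [0.4661 0.1337 0.0987]
3 [0.4658 0.1337 0.0958]
top 798 [-0.0294  0.0008] 1.5413828975979418
side 2866 [-0.0281  0.0003] 1.542716389087598
```

```bash
python3 -m handwheel '[[-0.012,-0.001,0.002,0,0,0],[-0.02,-0.001,0.003,0,0,0],[-0.027,-0.002,0.003,0,0,0],[-0.033,-0.003,0.003,0,0,0],[-0.04,-0.004,0.003,0,0,0],[-0.047,-0.004,0.003,0,0,0],[-0.055,-0.005,0.002,0,0,0],[-0.062,-0.006,0.001,0,0,0]]'
python3 -m handwheel '[[-0.007,-0.001,-0.001,0,0,0],[-0.014,-0.001,-0.003,0,0,0],[-0.021,-0.002,-0.005,0,0,0],[-0.028,-0.003,-0.007,0,0,0],[-0.035,-0.003,-0.01,0,0,0],[-0.042,-0.004,-0.013,0,0,0],[-0.048,-0.005,-0.016,0,0,0],[-0.048,-0.005,-0.016,0,0,0]]'
python3 - <<'E'
from m import *
b=np.array([.9954,.0958]);H=np.array([.623,.1488]);print(bot.read_state()['position'])
im,D=cams.capture("side");cv2.imwrite("pics/v6.png",cv2.resize(im[80:300,150:350],(545,600)))
r=models.tip_of("press_pad","side")[:1];print(r)
E
```

```text
time_s: 12.73
position: [0.6021, 0.1473, 0.2457]
tcp_rot: [[0.996, 0.095, 0.0], [0.095, -0.996, 0.0], [0.0, -0.0, -1.0]]
force: [1.0, 2.4, -0.3]
opening: 0.003
grasp_force: 0.8
time_s: 13.4
position: [0.5524, 0.1421, 0.2285]
tcp_rot: [[0.995, 0.095, -0.004], [0.095, -0.996, -0.0], [-0.004, -0.0, -1.0]]
force: [0.9, -0.8, 0.3]
opening: 0.006
grasp_force: 0.0
[0.5524 0.1421 0.2285]
[{'position': [237.1, 180.2], 'conf': 0.72}]
```

View pics/v6.png

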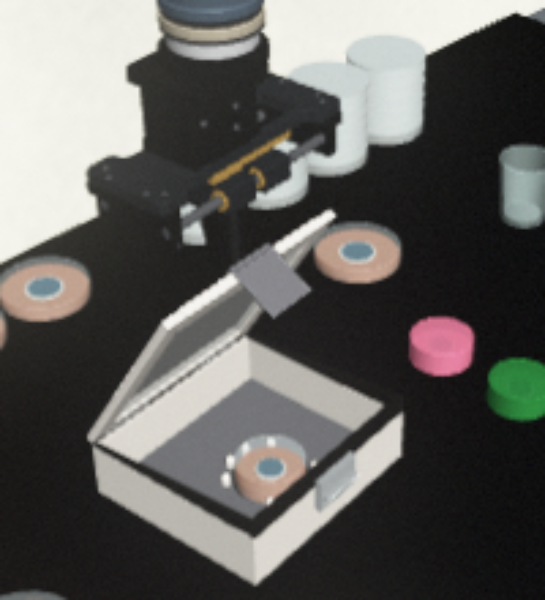

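The lid (clip at px (250,185)) is swinging with the fingers and the dish is still in its nest. I follow the arc down.

```bash
python3 -m handwheel '[[-0.007,-0.001,-0.004,0,0,0],[-0.013,-0.001,-0.008,0,0,0],[-0.019,-0.002,-0.012,0,0,0],[-0.025,-0.002,-0.016,0,0,0],[-0.031,-0.003,-0.021,0,0,0],[-0.036,-0.003,-0.026,0,0,0],[-0.041,-0.004,-0.031,0,0,0],[-0.046,-0.004,-0.036,0,0,0]]'
python3 -m handwheel '[[-0.005,0,-0.005,0,0,0],[-0.009,-0.001,-0.011,0,0,0],[-0.013,-0.001,-0.017,0,0,0],[-0.017,-0.002,-0.023,0,0,0],[-0.021,-0.002,-0.03,0,0,0],[-0.025,-0.002,-0.036,0,0,0],[-0.028,-0.003,-0.042,0,0,0],[-0.031,-0.003,-0.049,0,0,0]]'
python3 -m handwheel '[[-0.002,0,-0.004,0,0,0],[-0.003,0,-0.008,0,0,0],[-0.005,0,-0.012,0,0,0],[-0.006,-0.001,-0.016,0,0,0],[-0.007,-0.001,-0.02,0,0,0],[-0.008,-0.001,-0.023,0,0,0],[-0.009,-0.001,-0.026,0,0,0],[-0.009,-0.001,-0.026,0,0,0]]'
```

```text
time_s: 14.17
position: [0.5081, 0.1381, 0.193]
tcp_rot: [[0.996, 0.095, -0.0], [0.095, -0.996, -0.0], [-0.0, -0.0, -1.0]]
force: [1.1, -0.8, 0.5]
opening: 0.004
grasp_force: 0.4
time_s: 14.83
position: [0.4775, 0.1351, 0.144]
tcp_rot: [[0.996, 0.095, -0.0], [0.095, -0.996, -0.0], [-0.0, 0.0, -1.0]]
force: [0.1, 0.1, 0.3]
opening: 0.002
grasp_force: 0.2
time_s: 15.5
position: [0.4683, 0.1342, 0.118]
tcp_rot: [[0.996, 0.095, -0.001], [0.095, -0.996, -0.0], [-0.001, -0.0, -1.0]]
force: [0.4, -0.2, -0.7]
opening: 0.007
grasp_force: 0.0
```

Run:
```python
from m import *
im,D=cams.capture("side");cv2.imwrite("pics/v7.png",cv2.resize(im[130:310,150:350],(660,594),interpolation=2))
P=cloud("side",D);b=np.array([.9954,.0958]);H=np.array([.623,.1488])
rel=P[...,:2]-H;s=-rel@b;l=rel@np.array([-.0958,.9954])
q=(s>.03)&(s<.18)&(l>.04)&(l<.085)&(P[...,2]>.05)&(P[...,2]<.25)
k=np.polyfit(s[q],P[...,2][q],1);print(q.sum(),k,np.arctan(k[0]),[np.median(P[...,2][q&(abs(s-x)<.01)]) for x in(.05,.1,.15,.17)])
```

```text
1671 [0.9664 0.0098] 0.7682939351059447 [np.float64(0.06531897126332042), np.float64(0.07486926351917722), np.float64(0.2052947836725595), np.float64(0.20482283797883338)]
```

View pics/v7.png

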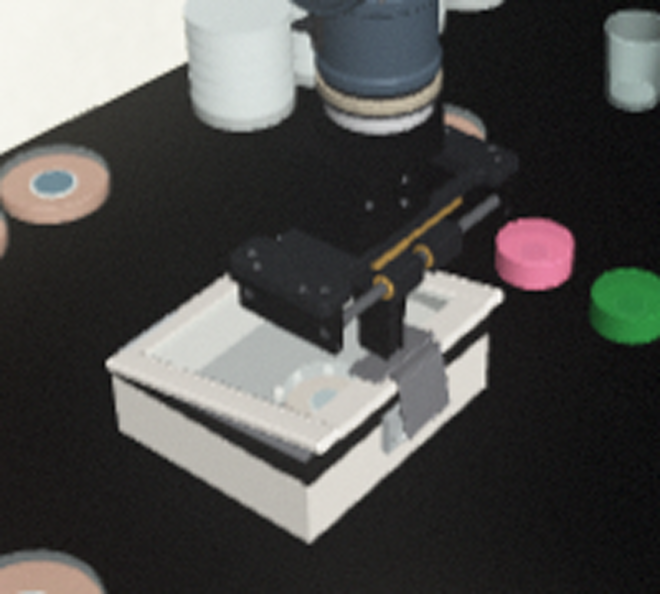

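The lid is almost down, the fingertip rests at the rear of the pad (px (268,240)), and the clip hangs above the catch. I lower it toward the seal while shifting a little forward on the pad.

```bash
python3 -m handwheel '[[-0.001,0,-0.002,0,0,0],[-0.001,0,-0.004,0,0,0],[-0.002,0,-0.006,0,0,0],[-0.003,0,-0.008,0,0,0],[-0.003,0,-0.01,0,0,0],[-0.004,0,-0.012,0,0,0],[-0.004,0,-0.013,0,0,0],[-0.004,0,-0.014,0,0,0]]'
python3 -m handwheel '[[0,0,-0.0005,0,0,0],[0,0,-0.001,0,0,0],[0,0,-0.001,0,0,0],[0,0,-0.001,0,0,0],[0,0,-0.001,0,0,0],[0,0,-0.001,0,0,0],[0,0,-0.001,0,0,0],[0,0,-0.001,0,0,0]]'
python3 -c "
from rig import bot
print(bot.read_state()['force'],bot.read_state()['position'])"
```

```text
time_s: 16.22
position: [0.4646, 0.1342, 0.1044]
tcp_rot: [[0.996, 0.095, -0.0], [0.095, -0.996, -0.0], [-0.0, -0.0, -1.0]]
force: [-0.5, 0.3, 0.4]
opening: 0.006
grasp_force: 0.1
time_s: 16.88
position: [0.4648, 0.1342, 0.1036]
tcp_rot: [[0.996, 0.095, 0.0], [0.095, -0.996, 0.0], [0.0, -0.0, -1.0]]
force: [0.3, 0.2, 0.3]
opening: 0.006
grasp_force: 0.0
[0.34922061 0.18559021 0.3400639 ] [0.46484998 0.13422641 0.10357912]
```

```bash
for i in 1 2; do :; done; python3 -m handwheel '[[0,0,-0.0005,0,0,0],[0,0,-0.001,0,0,0],[0,0,-0.001,0,0,0],[0,0,-0.001,0,0,0],[0,0,-0.001,0,0,0],[0,0,-0.001,0,0,0],[0,0,-0.001,0,0,0],[0,0,-0.001,0,0,0]]' | egrep 'pos|force:'
python3 -m handwheel '[[0,0,-0.0005,0,0,0],[0,0,-0.001,0,0,0],[0,0,-0.001,0,0,0],[0,0,-0.001,0,0,0],[0,0,-0.001,0,0,0],[0,0,-0.001,0,0,0],[0,0,-0.001,0,0,0],[0,0,-0.001,0,0,0]]' | egrep 'pos|force:'
```

```text
position: [0.4648, 0.1342, 0.1025]
force: [-0.1, -0.4, -0.5]
grasp_force: 0.0
position: [0.4648, 0.1342, 0.1016]
force: [-0.8, 0.3, 1.3]
grasp_force: 0.6
```

```bash
python3 -m handwheel '[[0,0,-0.0005,0,0,0],[0,0,-0.001,0,0,0],[0,0,-0.001,0,0,0],[0,0,-0.001,0,0,0],[0,0,-0.001,0,0,0],[0,0,-0.001,0,0,0],[0,0,-0.001,0,0,0],[0,0,-0.001,0,0,0]]' | egrep 'pos|force:'
```

```text
position: [0.4647, 0.1342, 0.1006]
force: [-1.2, -0.1, 3.4]
grasp_force: 2.0
```

```bash
python3 -m handwheel '[[0,0,-0.0005,0,0,0],[0,0,-0.001,0,0,0],[0,0,-0.001,0,0,0],[0,0,-0.001,0,0,0],[0,0,-0.001,0,0,0],[0,0,-0.001,0,0,0],[0,0,-0.001,0,0,0],[0,0,-0.001,0,0,0]]' | egrep 'pos|force:'
```

```text
position: [0.4646, 0.1342, 0.0995]
force: [-1.6, -0.6, 4.4]
grasp_force: 1.7
```

```bash
python3 -m handwheel '[[0,0,-0.0005,0,0,0],[0,0,-0.001,0,0,0],[0,0,-0.0015,0,0,0],[0,0,-0.0015,0,0,0],[0,0,-0.0015,0,0,0],[0,0,-0.0015,0,0,0],[0,0,-0.0015,0,0,0],[0,0,-0.0015,0,0,0]]' | egrep 'pos|force:'
```

```text
position: [0.4645, 0.1342, 0.0981]
force: [-1.5, -0.1, 5.6]
grasp_force: 2.6
```

```bash
python3 -m handwheel '[[0,0,-0.0005,0,0,0],[0,0,-0.001,0,0,0],[0,0,-0.001,0,0,0],[0,0,-0.001,0,0,0],[0,0,-0.001,0,0,0],[0,0,-0.001,0,0,0],[0,0,-0.001,0,0,0],[0,0,-0.001,0,0,0]]' | egrep 'pos|force:'
```

```text
position: [0.4644, 0.1342, 0.0974]
force: [-2.7, -0.6, 9.1]
grasp_force: 4.3
```

```bash
python3 -m handwheel '[[0,0,-0.0005,0,0,0],[0,0,-0.001,0,0,0],[0,0,-0.001,0,0,0],[0,0,-0.001,0,0,0],[0,0,-0.001,0,0,0],[0,0,-0.001,0,0,0],[0,0,-0.001,0,0,0],[0,0,-0.001,0,0,0]]' | egrep 'pos|force:'
```

```text
position: [0.4643, 0.1342, 0.0966]
force: [-4.2, -0.6, 11.7]
grasp_force: 5.1
```

```bash
python3 -m handwheel '[[0,0,-0.0005,0,0,0],[0,0,-0.001,0,0,0],[0,0,-0.001,0,0,0],[0,0,-0.001,0,0,0],[0,0,-0.001,0,0,0],[0,0,-0.001,0,0,0],[0,0,-0.001,0,0,0],[0,0,-0.001,0,0,0]]' | egrep 'pos|force:'
```

```text
position: [0.4643, 0.1342, 0.0957]
force: [-4.3, -0.8, 11.3]
grasp_force: 5.7
```

```bash
python3 -m handwheel '[[0,0,-0.0005,0,0,0],[0,0,-0.0005,0,0,0],[0,0,-0.0005,0,0,0],[0,0,-0.0005,0,0,0],[0,0,-0.0005,0,0,0],[0,0,-0.0005,0,0,0],[0,0,-0.0005,0,0,0],[0,0,-0.0005,0,0,0]]' | egrep 'pos|force:'
```

```text
position: [0.4642, 0.1342, 0.0949]
force: [-2.5, 0.1, 8.6]
grasp_force: 4.1
```

```bash
python3 -m handwheel '[[0,0,-0.0003,0,0,0],[0,0,-0.0005,0,0,0],[0,0,-0.0005,0,0,0],[0,0,-0.0005,0,0,0],[0,0,-0.0005,0,0,0],[0,0,-0.0005,0,0,0],[0,0,-0.0005,0,0,0],[0,0,-0.0005,0,0,0]]' | egrep 'pos|force:'
```

```text
position: [0.4641, 0.1342, 0.0942]
force: [-3.1, -0.1, 6.3]
grasp_force: 3.5
```

```bash
python3 -m handwheel '[[0,0,-0.0003,0,0,0],[0,0,-0.0005,0,0,0],[0,0,-0.0005,0,0,0],[0,0,-0.0005,0,0,0],[0,0,-0.0005,0,0,0],[0,0,-0.0005,0,0,0],[0,0,-0.0005,0,0,0],[0,0,-0.0005,0,0,0]]' | egrep 'pos|force:'
```

```text
position: [0.4641, 0.1342, 0.0937]
force: [-3.6, -0.5, 7.5]
grasp_force: 3.8
```

```bash
python3 -m handwheel '[[0,0,-0.0003,0,0,0],[0,0,-0.0007,0,0,0],[0,0,-0.0007,0,0,0],[0,0,-0.0007,0,0,0],[0,0,-0.0007,0,0,0],[0,0,-0.0007,0,0,0],[0,0,-0.0007,0,0,0],[0,0,-0.0007,0,0,0]]' | egrep 'pos|force:'
```

```text
position: [0.464, 0.1342, 0.0929]
force: [-3.3, -1.9, 6.8]
grasp_force: 3.4
```

```bash
python3 -m handwheel '[[0,0,-0.0003,0,0,0],[0,0,-0.0005,0,0,0],[0,0,-0.0005,0,0,0],[0,0,-0.0005,0,0,0],[0,0,-0.0005,0,0,0],[0,0,-0.0005,0,0,0],[0,0,-0.0005,0,0,0],[0,0,-0.0005,0,0,0]]' | egrep 'time|pos|force:'
```

```text
time_s: 25.55
position: [0.464, 0.1342, 0.0924]
force: [-2.7, -0.1, 6.4]
grasp_force: 3.3
```

```bash
python3 -m handwheel '[[0,0,-0.0003,0,0,0],[0,0,-0.0006,0,0,0],[0,0,-0.0008,0,0,0],[0,0,-0.0008,0,0,0],[0,0,-0.0008,0,0,0],[0,0,-0.0008,0,0,0],[0,0,-0.0008,0,0,0],[0,0,-0.0008,0,0,0]]' | egrep 'pos|force:'
```

```text
position: [0.464, 0.1342, 0.0919]
force: [-3.2, 0.1, 9.5]
grasp_force: 4.5
```

```bash
python3 -m handwheel '[[0,0,-0.0003,0,0,0],[0,0,-0.0006,0,0,0],[0,0,-0.0008,0,0,0],[0,0,-0.0008,0,0,0],[0,0,-0.0008,0,0,0],[0,0,-0.0008,0,0,0],[0,0,-0.0008,0,0,0],[0,0,-0.0008,0,0,0]]' | egrep 'pos|force:'
python3 - <<'E'
from m import *
im,D=cams.capture("side");cv2.imwrite("pics/v8.png",cv2.resize(im[170:310,170:330],(680,595),interpolation=2))
E
```

```text
position: [0.464, 0.1342, 0.0918]
force: [-5.0, -1.7, 15.3]
grasp_force: 7.7
```

View pics/v8.png

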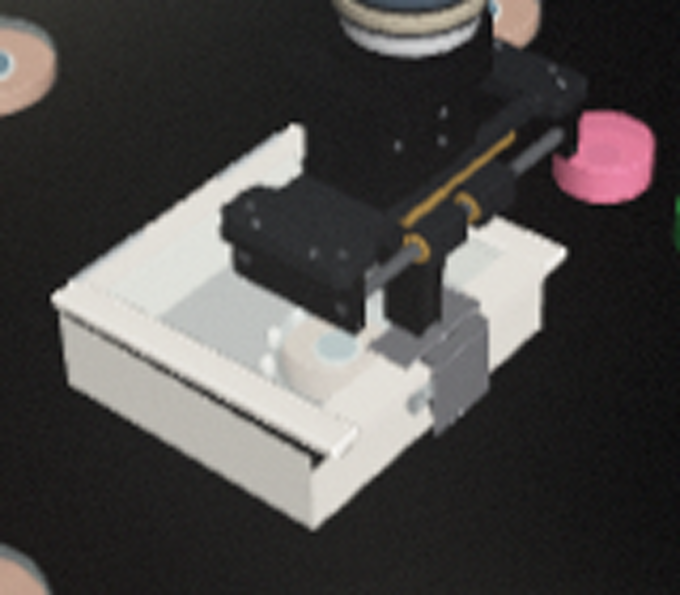

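The force now climbs with no further travel (15 N at z = 0.0918), so the lid is at its hard stop, past the snap. The clip covers the catch at px (277,258). I let off slowly and check that the lid stays down.

```bash
python3 -m handwheel '[[0,0,0.0005,0,0,0],[0,0,0.001,0,0,0],[0,0,0.002,0,0,0],[0,0,0.003,0,0,0],[0,0,0.004,0,0,0],[0,0,0.005,0,0,0],[0,0,0.005,0,0,0],[0,0,0.005,0,0,0]]' | egrep 'pos|force:'
python3 -m handwheel '[[0,0,0.01,0,0,0],[0,0,0.03,0,0,0],[0,0,0.06,0,0,0],[0,-0.03,0.09,0,0,0],[0,-0.06,0.12,0,0,0],[0,-0.1,0.14,0,0,0],[0,-0.14,0.14,0,0,0],[0,-0.17,0.14,0,0,0]]'| egrep 'time|pos|force:'
python3 - <<'E'
from m import *
b=np.array([.9954,.0958]);H=np.array([.623,.1488])
for n in("side","top"):
    im,D=cams.capture(n);cv2.imwrite(f"pics/{n}9.png",im)
    P=cloud(n,D);rel=P[...,:2]-H;s=-rel@b;l=rel@np.array([-.0958,.9954])
    q=(s>.03)&(s<.18)&(abs(l)>.078)&(abs(l)<.09)&(P[...,2]>.05)&(P[...,2]<.09)
    k=np.polyfit(s[q],P[...,2][q],1);print(n,q.sum(),k,np.arctan(k[0]))
    # angle from front-strip height and dish check through glass
    g=(s>.165)&(s<.183)&(abs(l)>.035)&(abs(l)<.085)&(P[...,2]>.05)&(P[...,2]<.09)
    print(g.sum(),np.median(P[...,2][g]),"angle",(np.median(P[...,2][g])-.059)/.174)
E
```

```text
position: [0.4652, 0.1342, 0.0957]
force: [-0.4, -0.8, 0.0]
grasp_force: 0.0
time_s: 28.27
position: [0.466, -0.0383, 0.2377]
force: [0.1, 1.0, 0.4]
grasp_force: 0.0
side 483 [0.0333 0.0577] 0.033305738874202885
256 0.06345238721240665 angle 0.025588432255210635
top 545 [0.0306 0.0599] 0.030608004044691252
298 0.0651568310210523 angle 0.03538408632788678
```

The lid stays at about 0.03 rad with nothing touching it, so it is latched.

```bash
python3 -m handwheel '[[0,0,0,0,0,0],[0,0,0,0,0,0],[0,0,0,0,0,0],[0,0,0,0,0,0],[0,0,0,0,0,0],[0,0,0,0,0,0],[0,0,0,0,0,0],[0,0,0,0,0,0]]' | grep force; python3 -c "
from rig import bot
print(bot.hand_in())"
```

```text
force: [0.5, 0.4, 0.9]
grasp_force: 0.0
the job is handed in; nothing more can be done
None
```

The job is handed in: the dish sits in the peg nest and the lid is latched at about 0.03 rad with the arm clear, at about 29 s of the 61 s; the highest force I read on the lid was about 16 N, and hand-in returned no verdict.

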